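# Move the battery pack from the charger to the work light

### The job

Take the battery pack off the charger by pressing the catch paddle and sliding the pack out along its rail, and fit it to the work light: slide it along the light's rail, fully home, until the spring catch clicks up behind it and holds it. A paint jar stands on the light's rail in the way: stand it upright on the bare benchtop, and do not knock over or shift the other things on the bench.

Things in the scene. Friction and masses are not known exactly. Their poses are not given: they have to be found in the camera images.
- pack: Black battery pack, about 0.3 kg. Foot plate 90 (x) x 76 (y) x 8 mm high; body on it 90 x 56 mm, up to z = 50 mm. Origin: centre of underside. Starts home in the charger. The body's sides (56 mm apart) can be gripped above the rail lips; the flat rear end (-x) can be pushed; bringing it home over catch and ejector takes up to about 15 N.
- charger: Battery charger fixed to the bench: a rail dock with a low vented box behind it (x 63 to 153 mm, 125 wide, 56 high). Origin on the benchtop under a pack that is home; +x runs inwards along the rail, the open mouth faces -x, the paddle is on the +y side. Rail, apron, catch and ejector are exactly as told for the work light.
- light: Work light fixed to the bench: rail dock with a rectangular lamp head behind it (x 90 to 145 mm, z 70 to 190, yoke 194 wide). Axes as the charger. Black deck 94 mm wide, top z = 12, x -162 to 65. Side walls 80 mm apart inside; aluminium lips over the pack's foot, x -91 to 65, z 22.5 to 27.5 (front 9 mm bent up to 30), 63 apart: a pack inside can only slide, not be lifted.
- light_apron (a point): Point on the light's deck at x = -117 mm: middle of the open apron (x -162 to -82, no lips, 116 wide) between guides 24 mm high that flare from 80 to 103 mm apart. A pack is laid here from above, its front before the lips (pack origin at x = -140 mm, give or take 6; its rear overhangs), and pushed in.
- light_home (a point): Point on the light's deck (frame x = -3, y = 0, z = 12 mm) where the origin of a latched pack rests. The end stop is 5 mm further in (x = +2): push to it, then let go. A pack that is not caught is pushed back out by the ejector.
- light_tooth (a point): Top rear edge of the light's catch tooth, frame x = -48 mm on the centre line: steel, ramped towards the mouth (x -78 to -48), 10 mm above the deck when up. A pack sliding in presses it down (spring 4 to 6 N); it springs up behind the pack's rear end.
- light_plate (a point): Middle of the face of the light's ejector: damped spring plate, 37 mm travel, out (x = 10 mm) when the rail is empty. A pack meets it at origin x = -35 mm; it pushes back 4 N, rising to 6.7 N at the end stop.
- charger_paddle (a point): Middle of the top of the charger's catch paddle: grey ribbed key 38 x 28 mm on the rail's +y side, at x = -54, y = 66, z = 30 mm in the charger's frame; the rail is 5 mm beside it and the pack's body 24 mm. Pressed straight down 12 mm (5 to 12 N; 10 mm frees the pack), the ejector drives the pack slowly (0.4 s) about 33 mm out, over the catch.
- charger_mouth (a point): Start of the straight lips on the charger's deck, frame x = -82 mm. The pack must be drawn along the rail towards -x until its front end is past their bent-up tips (x = -91 mm; pack origin beyond -136 mm); then it can be lifted.
- charger_catch (a joint): Travel of the charger's catch and paddle, m: 0 up (catching), 0.012 fully down. Springs back up unless held or a pack lies over it.
- light_catch (a joint): The same for the light's catch, whose like paddle stands at the same place in the light's frame: 0 up, 0.012 down.
- jar: Round paint jar with a white screw lid, 60 mm across, 74 mm high, 0.12 kg; origin at the centre of its underside, z up. It starts standing on the apron of the work light, in the way. Grip it across 58 to 60 mm.
- screw_tin: Bystander: round food tin, 75 mm across, 58 mm high, origin at the centre of its underside; stands beside the charger.
- spray_can: Bystander: tall spray can with a yellow cap, 65 mm across, 225 mm high, origin at the centre of its underside; stands beside the work light.
- masking_tape: Bystander: roll of masking tape lying flat near the front edge of the bench, 102 mm across, 25 mm high, origin at the centre of its underside.
Not all that is in view belongs to the job. Leave any blue or pink look-alike of the pack alone.

How it is judged:
On the way, in this order (a step that is already met when the one before it is completed fails the run):
1. the charger's catch has been pressed and the pack has come at least 25 mm off its home position in the charger (x of pack in the frame of charger below -0.025 m), for 0.1 s.
2. the pack is off the charger's rail (horizontal distance between pack and charger above 0.135 m), for 0.1 s.
At the end, for the whole second after the job is handed in: The pack lies in the work light's rail, its origin at x = -8 to +5 mm and y within 5 mm in the light's frame, in line within 0.1 rad, at rest, with the light's catch up behind it (within 3 mm of fully up); the jar stands upright (within 0.1 rad) and at rest on the bare benchtop (x of pack in the frame of light between -0.008 and 0.005 m and y of pack in the frame of light between -0.005 and 0.005 m and z of pack in the frame of light between 0.008 and 0.018 m and angle between the x axis of pack and the x axis of light, either way round below 0.1 rad and value of joint light_catch below 0.003 m and linear speed of each of pack, jar below 0.02 m/s and height (world z) of jar between -0.01 and 0.006 m and angle between jar's own z axis and vertical below 0.1 rad); the robot touches nothing.
It fails at once if the paint jar is tipped by more than 0.7 rad (angle between jar's own z axis and vertical above 0.7 rad).
It fails at once if the screw tin is moved by more than 30 mm (distance of screw_tin from where it was at the start of the episode above 0.03 m).
It fails at once if the spray can is moved by more than 30 mm (distance of spray_can from where it was at the start of the episode above 0.03 m).
It fails at once if the masking tape is moved by more than 30 mm (distance of masking_tape from where it was at the start of the episode above 0.03 m).
It also fails if it takes over 72 s, if anything falls off the work surface, if the arm or the gripper's body presses on something with over 40 N, if the wrist force passes 120 N, or if a joint passes its speed limit or range.

### The arm

A 6-joint arm with a two-finger parallel gripper is mounted at the origin on a cart in front of the work surface, level with it; the furniture and walls round the work are solid. World frame = base frame: x ahead of the robot, y to its left, z up, the work surface at z = 0. Lengths are in m, angles in rad, forces in N, time in s.
With the tool pointing down it reaches from about 0.3 to 0.875 m from the base axis. Payload 6.4 kg.
Tool frame: the origin (TCP) lies at the very end of the fingers, on their centre line; the grasp point (between the pads) lies 19 mm behind it; z points along the fingers, y is the line along which they close (so a half turn about z gives the same grasp; the last joint's range is limited). The gripper opens to 85 mm and grips with 20 to 120 N. Pads are 22 mm wide; open, the fingers measure 114 mm over their backs; the gripper's body (76 mm by 85 mm) begins 54 mm behind the grasp point. The pads swing forward as they close: fully open they stand 13 mm farther back than shut.
Start: joints at [0.931, 0.181, 1.607, -0, 1.354, -0.206], TCP at [0.242, 0.522, 0.231] pointing down, gripper open.
Joint ranges: [-2.99, 2.99], [-0.89, 2.07], [0.3, 2.58], [-1.14, 4.28], [0, 2.63], [-3.12, 3.12]. Speed limits (rad/s): [2.57, 2.57, 3.01, 3.14, 3.14, 3.14].

### API

Orientations are given as a unit quaternion [w, x, y, z].
In Python, from bench import get_obs, optics, workorder gives the robot as it stands.
- The arm moves only by the shell command python3 -m jog 'ROWS'. ROWS is a JSON list of rows, 1 to 10 of them, each of 7 numbers: dx, dy, dz in m, then a rotation vector rx, ry, rz in rad, then the opening from 0.0 (shut) to 1.0 (fully open); each row is the pose to reach, as a shift and turn from the pose commanded when the command began, along the tool's axes at that moment; what a row does not reach only later rows make up. A row lasts 1/8 s, in which the tool goes at most 0.0625 m and 0.188 rad, less where a joint would pass 70% of its speed; a pose out of reach is approached as far as the arm can. The fingers move at their own pace and stop on an object; the grip force is fixed at half the most. Time passes only in rows, so rows that do not move let the fingers close. It prints the time, the measured TCP pose, the force, the opening and the grip force at its end.
- get_obs(): the state, without advancing time (a new reading comes with each control period).
- optics.camera(name): name is "scene" or "top"; returns (picture, depth): 420x560x3 uint8, blue, green, red; 420x560 float32, m along the optical axis (not along the pixel's ray), 0 where there is no reading.
- optics.camera_params(name): a dict with "fovy" (degrees; the focal length in pixels is half the picture's height over the tangent of half this angle, whatever the lens; pixels are square), "cx", "cy" (the principal point, pixels), "view" (4x4, takes a point from world to camera coordinates). Camera axes: x right, y up, looking along -z (the intrinsics and any distortion apply to the point x, -y, -z); pixel columns grow to the right and rows downward; lengths in m; the calibration is good to about 2 mm. A picture is of the moment at which its call begins. camera_params takes no time and is no camera call.
- workorder.hand_in(): hands the job in; it is judged then, once.
The state is a dict: "time_s": time; "q": joint angles; "dq": joint speeds; "joint_efforts": joint torques, N m; "eef_pos": TCP position; "eef_rot": TCP orientation; "wrist_force": force on the tool from outside, world axes, zero at the start; "torque": the same for the moment, N m; "opening": opening from 0.0 (shut) to 1.0 (fully open); "grasp_force": force on a finger pad.
Only numpy, scipy, OpenCV 4.12 (cv2) and the standard library are available. Lean on these libraries where they do the work, as an engineer would, in place of code of your own. Each camera call takes 0.05 s, during which the arm holds its last target. There are 200 camera calls.

## Working session

There is one attempt and no reset: what is moved stays moved. The work goes in short steps, Python scripts to look and compute and a shell command to move; the robot and the scene stay as the last step left them, time stands still between calls to the robot, and variables do not carry over. Pictures are saved under pics/ and viewed, at most 10 in all, crops included, and the job is handed in when it is done.

```bash
ls; mkdir -p pics; python3 - <<'E'
from bench import get_obs, optics
import cv2,numpy as np
o=get_obs();print({k:np.round(v,3).tolist() for k,v in o.items()})
for n in("scene","top"):
    im,d=optics.camera(n);cv2.imwrite(f"pics/{n}0.png",im);np.save(f"{n}0.npy",d)
    print(n,optics.camera_params(n))
E
```

```text
pics
{'time_s': 0.0, 'q': [0.931, 0.182, 1.608, -0.0, 1.354, -0.206], 'dq': [0.0, -0.001, -0.001, 0.001, 0.002, -0.0], 'joint_efforts': [0.001, -44.487, -35.135, -0.0, 0.009, 0.0], 'eef_pos': [0.241, 0.521, 0.23], 'eef_rot': [-0.0, 0.215, 0.977, -0.001], 'wrist_force': [-0.364, -0.19, -0.503], 'torque': [-0.058, 0.055, -0.026], 'grasp_force': 0.0, 'opening': 1.0}
scene {'fovy': 46.81546077729583, 'cx': 287.1257840986648, 'cy': 220.7420867640208, 'view': array([[ 0.44713845, -0.89438047, -0.01227919, -0.2290458 ],
       [ 0.65655681,  0.31885551,  0.68356735, -0.3731118 ],
       [-0.607454  , -0.31371123,  0.72978415, -1.31275505],
       [ 0.        ,  0.        ,  0.        ,  1.        ]])}
top {'fovy': 55.573726245016815, 'cx': 273.07222229800635, 'cy': 203.31799184553796, 'view': array([[-0.0201657 , -0.99975841, -0.00874405,  0.03541916],
       [ 0.98170802, -0.02145621,  0.18917978, -0.51592266],
       [-0.1893217 , -0.00476916,  0.98190353, -1.28476069],
       [ 0.        ,  0.        ,  0.        ,  1.        ]])}
```

View pics/top0.png

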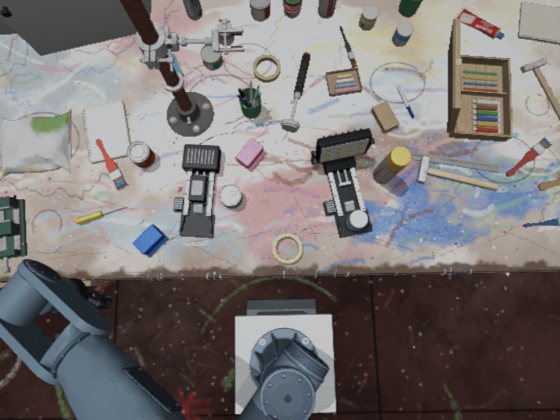

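View pics/scene0.png

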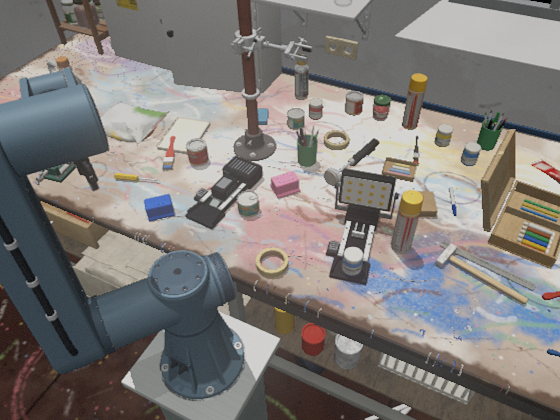

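The top view shows the charger with the pack at about px (198,190) and the screw tin at (231,196). The light is at (345,185) with the jar on its apron at (358,220), the spray can is at (393,165) and the tape at (288,249). Next I'll rectify these areas and measure.

```bash
cat > h.py <<'E'
import numpy as np,cv2
from bench import optics
def cloud(n,d):
    p=optics.camera_params(n);H,W=d.shape;f=H/2/np.tan(np.radians(p["fovy"]/2))
    v,u=np.mgrid[:H,:W];c=np.stack([(u-p["cx"])/f*d,-(v-p["cy"])/f*d,-d],-1)
    V=p["view"];return (c-V[:3,3])@V[:3,:3]
def proj(n,P):
    p=optics.camera_params(n);f=210/np.tan(np.radians(p["fovy"]/2));V=p["view"]
    c=np.asarray(P)@V[:3,:3].T+V[:3,3]
    return np.stack([p["cx"]+f*c[...,0]/-c[...,2],p["cy"]-f*c[...,1]/-c[...,2]],-1)
def ortho(n,im,x0,x1,y0,y1,z,s=1000):
    # rows: x decreasing down; cols: y decreasing right
    xs=np.arange(x1,x0,-1/s);ys=np.arange(y1,y0,-1/s)
    X,Y=np.meshgrid(xs,ys,indexing='ij');m=proj(n,np.stack([X,Y,0*X+z],-1)).astype(np.float32)
    return cv2.remap(im,m[...,0],m[...,1],cv2.INTER_CUBIC)
E
python3 - <<'E'
from h import *
im=cv2.imread("pics/top0.png");d=np.load("top0.npy")
C=cloud("top",d)
for n in("top","scene"):
    c=cloud(n,np.load(n+"0.npy"))
    for u,v in [(288,180),(60,225),(420,225),(300,235),(130,220),(480,220)] if n=="top" else [(215,270),(300,230),(130,200),(450,300),(330,240)]: print(n,u,v,np.round(c[v,u],4))
rows=[]
c2=cloud("scene",np.load("scene0.npy"))
for nm,u,v in [("pack",198,190),("jar",358,219),("light",345,160),("can",400,155),("tin",231,194),("tape",288,240)]: print(nm,np.round(C[v,u],3))
a=ortho("top",im,.25,.65,.05,.35,.03);b=ortho("top",im,.25,.65,-.30,0,.03)
cv2.imwrite("pics/ortho.png",cv2.resize(np.hstack([a,b]),(800,533)))
E
```

```text
top 288 180 [ 0.6073 -0.0291  0.004 ]
top 60 225 [0.4656 0.7611 0.002 ]
top 420 225 [ 0.4403 -0.4795 -0.0067]
top 300 235 [ 0.4137 -0.065   0.0005]
top 130 220 [0.4777 0.5195 0.0028]
top 480 220 [ 0.4524 -0.6843 -0.001 ]
scene 215 270 [ 0.0501 -0.0608  0.3695]
scene 300 230 [ 0.5398 -0.0346 -0.002 ]
scene 130 200 [ 0.4052  0.5777 -0.0038]
scene 450 300 [ 0.4799 -0.553   0.0011]
scene 330 240 [ 5.416e-01 -1.431e-01 -4.000e-04]
pack [0.564 0.274 0.066]
jar [ 0.452 -0.248  0.088]
light [ 0.666 -0.227  0.034]
can [ 0.62  -0.355  0.225]
tin [0.551 0.165 0.051]
tape [ 0.398 -0.024 -0.003]
```

View pics/ortho.png

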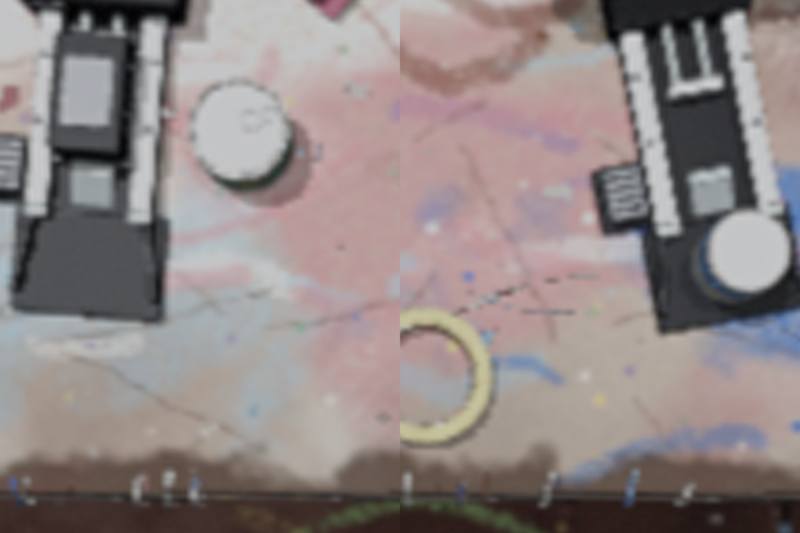

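The rectified view (1.33 px/mm) shows the charger lips centred near column 95 with tips at row 217. The light lips tip at rows 220–235, yawed about +0.18. Next I'll fit both frames to the signed edges.

```bash
cat > fit.py <<'E'
from h import *
from scipy.optimize import differential_evolution as DE
def segs(side_light):
    L=[]  # (pts, outward bright dir)
    s=np.linspace(0,1,40)[:,None]
    def seg(a,b,n): L.append((np.array(a)+s*(np.array(b)-np.array(a)),np.array(n)))
    for sg in(1,-1):
        seg((-.085,sg*.0315,.0275),(.0,sg*.0315,.0275),(0,sg,0))       # lip inner: bright outside
        seg((-.091,sg*.034,.030),(-.091,sg*.045,.030),(1,0,0))         # lip front
    seg((-.162,-.050,.0),(-.162,.050,.0),(-1,0,0))                     # deck front, bench bright
    return L
def cost(p,ims,L):
    c,s=np.cos(p[2]),np.sin(p[2]);R=np.array([[c,-s,0],[s,c,0],[0,0,1]]);t=np.array([p[0],p[1],0]);tot=0
    for n,g in ims:
        for P,d in L:
            v=[]
            for k in(.0025,-.0025,.005,-.005):
                m=proj(n,(P+k*d)@R.T+t).astype(np.float32)
                v.append(cv2.remap(g,m[:,0],m[:,1],cv2.INTER_LINEAR)[:,0] if False else cv2.remap(g,m[None,:,0],m[None,:,1],cv2.INTER_LINEAR)[0])
            tot-=np.clip(v[0]-v[1]+v[2]-v[3],-120,160).mean()
    return tot
if __name__=="__main__":
    I={n:cv2.cvtColor(cv2.imread(f"pics/{n}0.png"),cv2.COLOR_BGR2GRAY).astype(np.float32) for n in("top","scene")}
    L=segs(0)
    for nm,g in(("charger",(.578,.275,-.06)),("light",(.565,-.22,.18))):
        for cams in(["top"],["scene"],["top","scene"]):
            r=DE(cost,[(g[0]-.025,g[0]+.025),(g[1]-.025,g[1]+.025),(g[2]-.1,g[2]+.1)],args=([(n,I[n]) for n in cams],L),seed=1,popsize=20,maxiter=80)
            print(nm,cams,np.round(r.x,4),round(r.fun,1))
    # round things: white lids -> centroid on plane
    for nm,z,c,rad in(("jar",.086,(.452,-.248),.028),("jar_s",.086,(.452,-.248),.028),("tin",.058,(.551,.168),.035)):
        n="scene" if nm.endswith("_s") else "top"
        o=ortho(n,I[n],c[0]-.06,c[0]+.06,c[1]-.06,c[1]+.06,z)
        m=(o>165).astype(np.uint8);k,lab,st,ce=cv2.connectedComponentsWithStats(m)
        j=1+np.argmax(st[1:,4]);print(nm,c[0]+.06-ce[j][1]/1000,c[1]+.06-ce[j][0]/1000,st[j])
E
python3 fit.py
```

```text
Traceback (most recent call last):
  File "fit.py", line 27, in <module>
    r=DE(cost,[(g[0]-.025,g[0]+.025),(g[1]-.025,g[1]+.025),(g[2]-.1,g[2]+.1)],args=([(n,I[n]) for n in cams],L),seed=1,popsize=20,maxiter=80)
  File "fit.py", line 18, in cost
    m=proj(n,(P+k*d)@R.T+t).astype(np.float32)
      ~~~~^^^^^^^^^^^^^^^^^
  File "h.py", line 8, in proj
    p=optics.camera_params(n);f=210/np.tan(np.radians(p["fovy"]/2));V=p["view"]
ValueError: time passes only in moves, steps and waits
```

```bash
sed -i 's/^from bench import optics/from bench import optics\nimport functools\nCP=functools.lru_cache(lambda n: optics.camera_params(n))/; s/p=optics.camera_params(n)/p=CP(n)/' h.py; time python3 fit.py
```

```text
charger ['top'] [ 0.5763  0.2809 -0.0581] -792.2
charger ['scene'] [ 0.5746  0.2791 -0.0551] -729.3
charger ['top', 'scene'] [ 0.5754  0.2802 -0.0587] -1497.0
light ['top'] [ 0.5704 -0.2233  0.2247] -742.3
light ['scene'] [ 0.5697 -0.2242  0.188 ] -707.9
light ['top', 'scene'] [ 0.5701 -0.2235  0.2108] -1417.4
jar 0.4607329842931937 -0.2517246073298429 [  35    0   55   87 2865]
jar_s 0.4582603861907548 -0.25982562902282036 [  36    0   72   90 3418]
tin 0.5609651499482937 0.16804446742502585 [   7    0  113  120 9670]
real	0m14.215s
user	0m14.602s
sys	0m0.287s
```

```bash
python3 - <<'E'
from h import *
C=cloud("top",np.load("top0.npy"));
def rng(c,r,z0,z1):
    m=(np.hypot(C[...,0]-c[0],C[...,1]-c[1])<r)&(C[...,2]>z0)&(C[...,2]<z1)
    p=C[m];(cc,rr)=cv2.minEnclosingCircle(p[:,:2].astype(np.float32));print(len(p),p[:,:2].mean(0).round(4),np.median(p[:,2]).round(4),cc,rr)
rng((.452,-.248),.05,.07,.1); rng((.555,.168),.055,.04,.075)
# overlays
im=cv2.imread("pics/top0.png");o=[]
for (x,y,a),z in (((.5754,.2802,-.0587),.0275),((.5701,-.2235,.2),.0275)):
    c,s=np.cos(a),np.sin(a);R=np.array([[c,-s],[s,c]])
    b=ortho("top",im,x-.2,x+.1,y-.13,y+.13,z,1500)
    for sg in(1,-1):
        P=(np.array([[-.091,sg*.0315],[.0,sg*.0315]])@R.T+[x,y]); q=[(int((y+.13-p[1])*1500),int((x+.1-p[0])*1500)) for p in P]
        cv2.line(b,q[0],q[1],(0,0,255),1)
    P=np.array([[-.054,.066]])@R.T+[x,y];cv2.circle(b,(int((y+.13-P[0,1])*1500),int((x+.1-P[0,0])*1500)),3,(0,255,0),-1)
    o.append(b)
cv2.imwrite("pics/ov.png",np.hstack(o))
E
```

```text
262 [ 0.4531 -0.2504] 0.0842 (0.4534617066383362, -0.2513120472431183) 0.02925066091120243
404 [0.5465 0.167 ] 0.0546 (0.5469118356704712, 0.16722404956817627) 0.03836454823613167
```

View pics/ov.png

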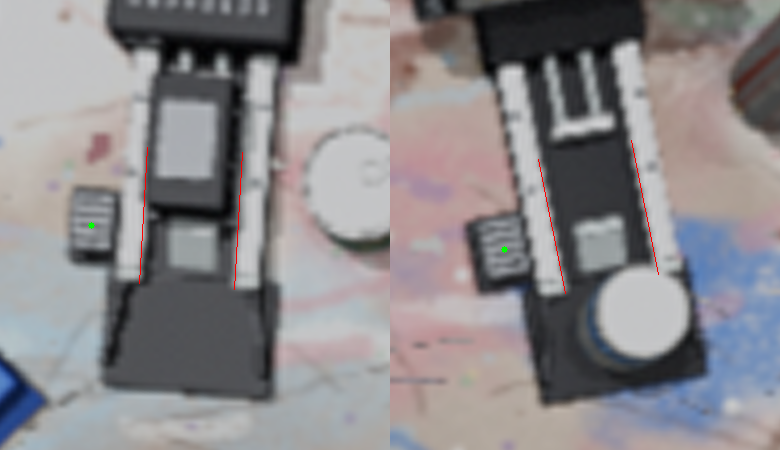

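The overlay shows the charger lips and paddle (green at (92,225)) fitting well. The light fit is close, with its paddle at about (500,253) against the prediction at (504,249), and I'll refine it once the jar is gone. First the jar: TCP to above (0.453, −0.251).

```bash
cat > to.py <<'E'
import sys,numpy as np
from scipy.spatial.transform import Rotation as Ro
from bench import get_obs
# usage: to.py x y z yaw   (yaw of tool x axis in world, tool down) -> shift and rotvec in tool axes
x,y,z,a=map(float,sys.argv[1:5]);o=get_obs();q=o["eef_rot"]
R=Ro.from_quat([q[1],q[2],q[3],q[0]]);T=Ro.from_euler('z',a)*Ro.from_euler('x',np.pi)
s=R.inv().apply(np.array([x,y,z])-o["eef_pos"]);r=(R.inv()*T).as_rotvec()
print("t",o["time_s"],"shift",s.round(4),"rot",r.round(3),"rows",round(max(np.linalg.norm(s)/.0625,np.linalg.norm(r)/.188),1))
E
python3 to.py .453 -.251 .18 3.33; python3 to.py .453 -.251 .045 3.33
```

```text
t 0.1 shift [-0.5167 -0.6118  0.0512] rot [-0.001 -0.001 -0.622] rows 12.8
t 0.1 shift [-0.5167 -0.6116  0.1862] rot [-0.001 -0.001 -0.622] rows 13.2
```

```bash
python3 -m jog '[[-0.517,-0.612,0.05,0,0,-0.622,1],[-0.517,-0.612,0.05,0,0,-0.622,1],[-0.517,-0.612,0.05,0,0,-0.622,1],[-0.517,-0.612,0.05,0,0,-0.622,1],[-0.517,-0.612,0.05,0,0,-0.622,1],[-0.517,-0.612,0.05,0,0,-0.622,1],[-0.517,-0.612,0.05,0,0,-0.622,1],[-0.517,-0.612,0.05,0,0,-0.622,1],[-0.517,-0.612,0.05,0,0,-0.622,1],[-0.517,-0.612,0.05,0,0,-0.622,1]]'; python3 to.py .453 -.251 .18 3.33; python3 to.py .453 -.251 .045 3.33
```

```text
time_s: 1.35
eef_pos: [0.4034, -0.0689, 0.1932]
eef_rot: [0.0, -0.094, 0.996, -0.0]
wrist_force: [0.9, 0.4, -0.3]
opening: 0.998
grasp_force: 0.0
t 1.35 shift [-0.0148 -0.1881  0.0133] rot [-0.     0.001 -0.001] rows 3.0
t 1.35 shift [-0.0147 -0.1881  0.1483] rot [-0.     0.001 -0.001] rows 3.8
```

```bash
python3 -m jog '[[-0.015,-0.188,0.01,0,0,0,1],[-0.015,-0.188,0.01,0,0,0,1],[-0.015,-0.188,0.01,0,0,0,1],[-0.015,-0.188,0.01,0,0,0,1],[-0.015,-0.188,0.01,0,0,0,1]]'; python3 to.py .453 -.251 .045 3.33
python3 - <<'E'
from h import *
im,d=optics.camera("scene");cv2.imwrite("pics/s1.png",im[180:320,260:460])
E
```

```text
time_s: 1.98
eef_pos: [0.4527, -0.2483, 0.1825]
eef_rot: [-0.001, -0.094, 0.996, 0.001]
wrist_force: [-1.0, 0.1, -0.4]
opening: 0.998
grasp_force: 0.0
t 1.975 shift [ 1.000e-04 -2.900e-03  1.375e-01] rot [ 0.002 -0.001 -0.001] rows 2.2
```

```bash
python3 -m jog '[[0,-0.002,0.06,0,0,0,1],[0,-0.002,0.1,0,0,0,1],[0,-0.002,0.137,0,0,0,1],[0,-0.002,0.137,0,0,0,1],[0,-0.002,0.137,0,0,0,0.4],[0,-0.002,0.137,0,0,0,0.4],[0,-0.002,0.137,0,0,0,0.4],[0,-0.002,0.137,0,0,0,0.4],[0,-0.002,0.137,0,0,0,0.4]]'; python3 to.py .453 -.251 .15 3.33;python3 to.py .53 -.03 .15 3.33
```

```text
time_s: 3.15
eef_pos: [0.4555, -0.2519, 0.0491]
eef_rot: [0.002, -0.094, 0.996, -0.002]
wrist_force: [0.2, 1.8, 7.7]
opening: 0.667
grasp_force: 64.6
t 3.15 shift [ 0.0019  0.0009 -0.1009] rot [-0.004  0.003 -0.   ] rows 1.6
t 3.15 shift [-0.1151  0.2036 -0.1013] rot [-0.004  0.003 -0.   ] rows 4.1
```

```bash
python3 -m jog '[[0,0,-0.05,0,0,0,0.4],[0,0,-0.09,0,0,0,0.4],[-0.04,0.07,-0.09,0,0,0,0.4],[-0.07,0.12,-0.09,0,0,0,0.4],[-0.1,0.17,-0.09,0,0,0,0.4],[-0.115,0.204,-0.09,0,0,0,0.4],[-0.115,0.204,-0.09,0,0,0,0.4],[-0.115,0.204,-0.05,0,0,0,0.4],[-0.115,0.204,-0.02,0,0,0,0.4],[-0.115,0.204,0,0,0,0,0.4]]'; python3 to.py .53 -.03 .038 3.33
```

```text
time_s: 4.4
eef_pos: [0.5278, -0.0297, 0.0456]
eef_rot: [-0.0, -0.094, 0.996, -0.0]
wrist_force: [0.4, -1.1, -2.0]
opening: 0.667
grasp_force: 65.0
t 4.4 shift [-0.0021 -0.0007  0.0076] rot [-0.    -0.001 -0.001] rows 0.1
```

```bash
python3 -m jog '[[0,0,0.004,0,0,0,0.4],[0,0,0.007,0,0,0,0.4],[0,0,0.008,0,0,0,0.4],[0,0,0.008,0,0,0,0.4]]'
```

```text
time_s: 4.9
eef_pos: [0.529, -0.029, 0.0391]
eef_rot: [0.001, -0.094, 0.996, -0.0]
wrist_force: [-0.6, 0.5, -0.2]
opening: 0.668
grasp_force: 65.0
```

```bash
python3 -m jog '[[0,0,0.001,0,0,0,0.4],[0,0,0.002,0,0,0,0.4]]'|grep -E "pos|wrist";python3 -m jog '[[0,0,0,0,0,0,1],[0,0,0,0,0,0,1],[0,0,0,0,0,0,1],[0,0,-0.05,0,0,0,1],[0,0,-0.1,0,0,0,1],[0,0,-0.14,0,0,0,1],[0,0,-0.14,0,0,0,1]]'
python3 - <<'E'
from h import *
for n in("top","scene"):
    im,d=optics.camera(n);cv2.imwrite(f"pics/{n}1.png",im);np.save(n+"1.npy",d)
E
python3 to.py .5753 .3493 .12 1.51
python3 to.py .5753 .3493 .12 3.08
```

```text
eef_pos: [0.5288, -0.0288, 0.0371]
wrist_force: [-4.4, 1.2, 11.9]
time_s: 6.02
eef_pos: [0.531, -0.0294, 0.1802]
eef_rot: [0.004, -0.094, 0.996, -0.001]
wrist_force: [0.5, -1.6, -0.7]
opening: 1.004
grasp_force: 0.0
t 6.125 shift [-0.1169  0.3625  0.0561] rot [0.   0.   1.82] rows 9.7
t 6.125 shift [-0.1169  0.3625  0.0561] rot [-0.    0.    0.25] rows 6.2
```

View pics/scene1.png

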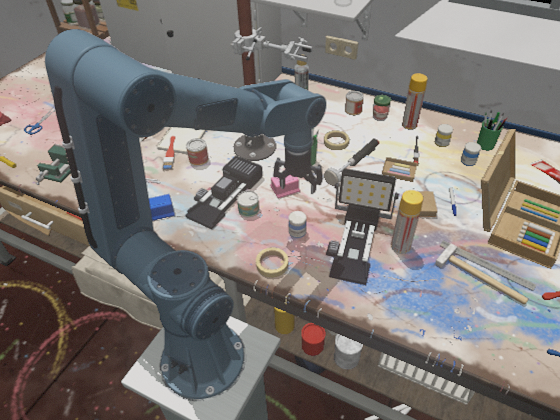

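The jar stands upright at about (298,222), clear of everything. Next I'll press the paddle with the fingers shut.

```bash
python3 to.py .5256 .3523 .12 3.08; python3 - <<'E'
from fit import *
g=cv2.cvtColor(cv2.imread("pics/scene1.png"),cv2.COLOR_BGR2GRAY).astype(np.float32)
gt=cv2.cvtColor(cv2.imread("pics/top1.png"),cv2.COLOR_BGR2GRAY).astype(np.float32)
for ims in([("scene",g)],[("top",gt)],[("scene",g),("top",gt)]):
    r=DE(cost,[(.545,.595),(-.245,-.2),(.1,.28)],args=(ims,segs(0)),seed=1,popsize=20,maxiter=80);print(r.x.round(4),r.fun)
E
```

```text
t 6.125 shift [-0.0686  0.3748  0.0561] rot [-0.    0.    0.25] rows 6.2
[ 0.5702 -0.2246  0.1853] -791.9038696289062
[ 0.571  -0.2249  0.1729] -792.714599609375
[ 0.5702 -0.2243  0.1853] -1582.4183349609375
```

```bash
python3 -m jog '[[-0.068,0.374,0.05,0,0,0.25,0],[-0.068,0.374,0.05,0,0,0.25,0],[-0.068,0.374,0.05,0,0,0.25,0],[-0.068,0.374,0.05,0,0,0.25,0],[-0.068,0.374,0.05,0,0,0.25,0],[-0.068,0.374,0.05,0,0,0.25,0],[-0.068,0.374,0.05,0,0,0.25,0],[-0.068,0.374,0.05,0,0,0.25,0],[-0.068,0.374,0.05,0,0,0.25,0]]';python3 to.py .5256 .3523 .05 3.08
```

```text
time_s: 7.25
eef_pos: [0.5252, 0.3497, 0.1256]
eef_rot: [-0.001, 0.032, 1.0, -0.001]
wrist_force: [0.8, -0.7, 0.7]
opening: -0.002
grasp_force: 0.0
t 7.25 shift [-0.0003  0.0027  0.0756] rot [-0.001 -0.001 -0.001] rows 1.2
```

```bash
python3 -m jog '[[0,0.001,0.05,0,0,0,0],[0,0.001,0.085,0,0,0,0],[0,0.001,0.095,0,0,0,0],[0,0.001,0.1,0,0,0,0],[0,0.001,0.105,0,0,0,0],[0,0.001,0.105,0,0,0,0]]'
```

```text
time_s: 8.0
eef_pos: [0.5273, 0.3522, 0.0237]
eef_rot: [0.002, 0.031, 1.0, 0.001]
wrist_force: [-0.4, -0.9, 2.7]
opening: 0.001
grasp_force: 1.3
```

```bash
python3 -m jog '[[0,0,0.004,0,0,0,0],[0,0,0.006,0,0,0,0],[0,0,0.007,0,0,0,0],[0,0,0.007,0,0,0,0],[0,0,0.007,0,0,0,0],[0,0,0.007,0,0,0,0],[0,0,0.007,0,0,0,0]]'
python3 - <<'E'
from h import *
im,d=optics.camera("top");cv2.imwrite("pics/top2.png",im)
cv2.imwrite("pics/o2.png",ortho("top",im,.37,.70,.15,.42,.062,1500))
E
```

```text
time_s: 8.88
eef_pos: [0.5275, 0.3525, 0.0178]
eef_rot: [0.002, 0.031, 1.0, 0.001]
wrist_force: [-3.1, -3.0, 12.5]
opening: 0.002
grasp_force: 6.2
```

View pics/o2.png

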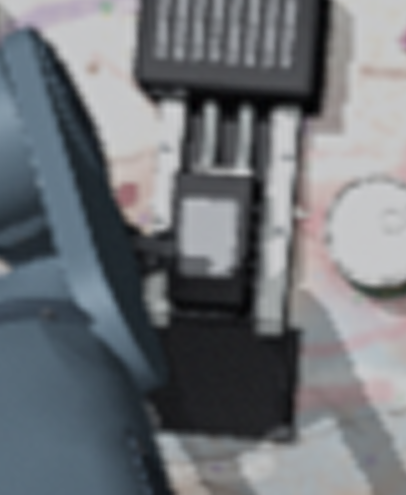

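The pack was ejected: its top now spans rows 168–303, centred around x ≈ 0.541. Next I'll lift clear and grip it.

```bash
python3 -m jog '[[0,0,-0.05,0,0,0,0],[0,0,-0.09,0,0,0,0],[0,-0.04,-0.09,0,0,0,1],[-0.008,-0.07,-0.09,0,0,0,1],[-0.008,-0.07,-0.09,0,0,0,1],[-0.008,-0.07,-0.09,0,0,0,1]]';python3 to.py .5394 .2823 .036 3.083
```

```text
time_s: 9.68
eef_pos: [0.5296, 0.2823, 0.1051]
eef_rot: [0.001, 0.031, 1.0, 0.0]
wrist_force: [0.3, 0.1, 0.2]
opening: 0.845
grasp_force: 0.0
t 9.675 shift [-0.0097  0.0005  0.0691] rot [ 0.001  0.001 -0.004] rows 1.1
```

```bash
python3 -m jog '[[-0.01,0,0,0,0,0,1],[-0.01,0,0.04,0,0,0,1],[-0.01,0,0.068,0,0,0,1],[-0.01,0,0.068,0,0,0,1],[-0.01,0,0.068,0,0,0,0.3],[-0.01,0,0.068,0,0,0,0.3],[-0.01,0,0.068,0,0,0,0.3],[-0.01,0,0.068,0,0,0,0.3],[-0.01,0,0.068,0,0,0,0.3]]';python3 to.py .5394 .2823 .036 3.083
```

```text
time_s: 10.8
eef_pos: [0.5396, 0.2816, 0.037]
eef_rot: [0.001, 0.031, 1.0, 0.0]
wrist_force: [1.7, 1.1, 1.9]
opening: 0.644
grasp_force: 67.8
t 10.8 shift [0.0002 0.0007 0.001 ] rot [ 0.001  0.001 -0.003] rows 0.0
```

```bash
python3 -m jog '[[0.01,0,0,0,0,0,0.3],[0.03,0,0,0,0,0,0.3],[0.05,0,0,0,0,0,0.3],[0.07,0,0,0,0,0,0.3],[0.09,0,0,0,0,0,0.3],[0.11,0,0,0,0,0,0.3],[0.12,0,0,0,0,0,0.3],[0.12,0,0,0,0,0,0.3]]'
```

```text
time_s: 11.8
eef_pos: [0.4177, 0.2889, 0.0366]
eef_rot: [-0.001, 0.031, 1.0, -0.0]
wrist_force: [-5.2, -0.3, 8.9]
opening: 0.642
grasp_force: 68.9
```

```bash
python3 -m jog '[[0,0,-0.02,0,0,0,0.3],[0,0,-0.06,0,0,0,0.3],[0,0,-0.1,0,0,0,0.3],[0,0,-0.12,0,0,0,0.3],[0,0,-0.12,0,0,0,0.3]]';python3 to.py .4326 -.25 .14 3.325
python3 - <<'E'
from h import *
im,d=optics.camera("scene");cv2.imwrite("pics/s3.png",im)
cv2.imwrite("pics/s3c.png",cv2.resize(im[120:300,130:370],(800,600)))
E
```

```text
time_s: 12.42
eef_pos: [0.4192, 0.2888, 0.1567]
eef_rot: [0.0, 0.031, 1.0, 0.0]
wrist_force: [0.1, -0.2, -4.0]
opening: 0.645
grasp_force: 67.4
t 12.425 shift [-0.0467 -0.537   0.0165] rot [ 0.     0.    -0.245] rows 8.6
```

View pics/s3c.png

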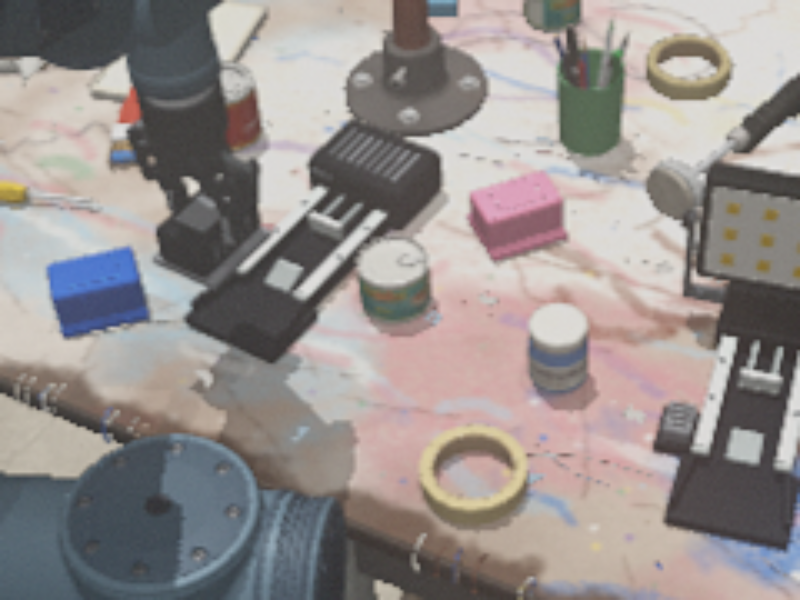

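The pack is held level, with its top at about (195,225) in the crop, and it is clear of the charger. Next I'll carry it to the light.

```bash
python3 -m jog '[[-0.047,-0.537,0.016,0,0,-0.245,0.3],[-0.047,-0.537,0.016,0,0,-0.245,0.3],[-0.047,-0.537,0.016,0,0,-0.245,0.3],[-0.047,-0.537,0.016,0,0,-0.245,0.3],[-0.047,-0.537,0.016,0,0,-0.245,0.3],[-0.047,-0.537,0.016,0,0,-0.245,0.3],[-0.047,-0.537,0.016,0,0,-0.245,0.3],[-0.047,-0.537,0.016,0,0,-0.245,0.3],[-0.047,-0.537,0.016,0,0,-0.245,0.3],[-0.047,-0.537,0.016,0,0,-0.245,0.3]]' ; python3 -m jog '[[0,0,0,0,0,0,0.3],[0,0,0,0,0,0,0.3]]'; python3 to.py .4326 -.25 .06 3.325
python3 - <<'E'
from h import *
im,d=optics.camera("top");cv2.imwrite("pics/t4.png",im)
im,d=optics.camera("scene");cv2.imwrite("pics/s4.png",im);cv2.imwrite("pics/s4c.png",cv2.resize(im[150:300,280:440],(800,600)))
E
```

```text
time_s: 13.72
eef_pos: [0.4315, -0.2523, 0.1381]
eef_rot: [-0.001, -0.089, 0.996, 0.001]
wrist_force: [-0.6, 1.3, -3.7]
opening: 0.643
grasp_force: 67.5
time_s: 13.98
eef_pos: [0.4324, -0.2483, 0.1393]
eef_rot: [-0.001, -0.092, 0.996, 0.001]
wrist_force: [0.4, 0.1, -3.7]
opening: 0.638
grasp_force: 67.5
t 13.975 shift [ 0.     -0.0019  0.0793] rot [ 0.002 -0.001  0.001] rows 1.3
```

View pics/s4c.png

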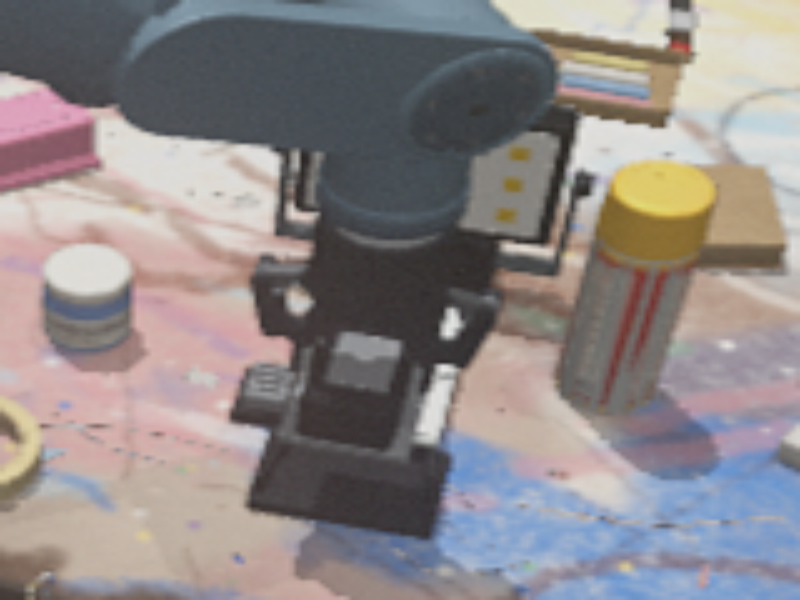

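The pack is held square to the light's rail; the middle of its rear foot edge is at crop (342,450). I'll check how the pack sits relative to the TCP.

```bash
python3 - <<'E'
from h import *
a=.183;c,s=np.cos(a),np.sin(a);R=np.array([[c,-s,0],[s,c,0],[0,0,1]])
T=np.array([.4324,-.2483,.1153])
for nm,p in dict(rearfootbot=(-.045,0,0),rearfoottopL=(-.045,.038,.008),footbotL=(-.045,.038,0),footbotR=(-.045,-.038,0),reartop=(-.045,0,.05),topL=(-.045,.028,.05),topR=(-.045,-.028,.05)).items():
    q=proj("scene",R@np.array(p)+T);print(nm,((q-[280,150])*[5,4]).round(0))
E
```

```text
rearfootbot [338. 453.]
rearfoottopL [273. 435.]
footbotL [273. 442.]
footbotR [404. 464.]
reartop [345. 408.]
topL [296. 400.]
topR [395. 417.]
```

```bash
python3 -m jog '[[0,0,0.04,0,0,0,0.3],[0,0,0.07,0,0,0,0.3],[0,0,0.09,0,0,0,0.3],[0,0,0.098,0,0,0,0.3],[0,0,0.1,0,0,0,0.3],[0,0,0.1,0,0,0,0.3]]'; python3 to.py .4326 -.25 .037 3.325
```

```text
time_s: 14.82
eef_pos: [0.4335, -0.2503, 0.0411]
eef_rot: [0.0, -0.092, 0.996, -0.001]
wrist_force: [0.2, -0.7, -4.2]
opening: 0.641
grasp_force: 67.4
t 14.825 shift [0.0008 0.0005 0.0041] rot [-0.001  0.001  0.   ] rows 0.1
```

```bash
python3 -m jog '[[0,0,0.002,0,0,0,0.3],[0,0,0.003,0,0,0,0.3],[0,0,0.004,0,0,0,0.3],[0,0,0.004,0,0,0,0.3]]'
```

```text
time_s: 15.32
eef_pos: [0.4331, -0.2503, 0.0367]
eef_rot: [0.0, -0.091, 0.996, -0.0]
wrist_force: [-1.4, 0.7, 1.7]
opening: 0.641
grasp_force: 68.2
```

```bash
python3 -m jog '[[-0.01,0,0,0,0,0,0.3],[-0.02,0,0,0,0,0,0.3],[-0.03,0,0,0,0,0,0.3],[-0.04,0,0,0,0,0,0.3]]' | grep -E "pos|wrist"; python3 -m jog '[[-0.015,0,0,0,0,0,0.3],[-0.03,0,0,0,0,0,0.3],[-0.03,0,0,0,0,0,0.3]]'
```

```text
eef_pos: [0.4728, -0.2431, 0.0368]
wrist_force: [-1.8, -0.6, 1.9]
time_s: 16.2
eef_pos: [0.504, -0.2372, 0.0367]
eef_rot: [0.001, -0.092, 0.996, -0.001]
wrist_force: [1.7, -1.4, 1.7]
opening: 0.645
grasp_force: 68.2
```

```bash
python3 -m jog '[[-0.015,0,0,0,0,0,0.3],[-0.03,0,0,0,0,0,0.3],[-0.045,0,0,0,0,0,0.3],[-0.06,0,0,0,0,0,0.3],[-0.06,0,0,0,0,0,0.3]]' | grep -E "pos|wrist"; python3 -m jog '[[-0.005,0,0,0,0,0,0.3],[-0.008,0,0,0,0,0,0.3],[-0.008,0,0,0,0,0,0.3]]'
```

```text
eef_pos: [0.5596, -0.2268, 0.037]
wrist_force: [-9.6, -0.5, 13.6]
time_s: 17.2
eef_pos: [0.5665, -0.2254, 0.0371]
eef_rot: [-0.003, -0.092, 0.996, 0.0]
wrist_force: [-13.1, -1.3, 16.9]
opening: 0.64
grasp_force: 69.8
```

```bash
python3 -m jog '[[-0.003,0,0,0,0,0,0.3],[-0.005,0,0,0,0,0,0.3],[-0.005,0,0,0,0,0,0.3]]' | grep -E "pos|wrist"; python3 -m jog '[[-0.002,0,0,0,0,0,0.3],[-0.004,0,0,0,0,0,0.3],[-0.004,0,0,0,0,0,0.3]]'
```

```text
eef_pos: [0.5712, -0.2245, 0.0368]
wrist_force: [-13.4, -1.3, 14.5]
time_s: 17.95
eef_pos: [0.5721, -0.2243, 0.037]
eef_rot: [-0.006, -0.092, 0.996, 0.0]
wrist_force: [-27.1, -2.1, 24.7]
opening: 0.643
grasp_force: 70.7
```

The force jumped at the end stop. Release, retreat and check.

```bash
python3 -m jog '[[0.004,0,0,0,0,0,0.3],[0.004,0,0,0,0,0,1],[0.004,0,0,0,0,0,1],[0.004,0,0,0,0,0,1],[0.004,0,-0.05,0,0,0,1],[0.004,0,-0.1,0,0,0,1],[0.05,0.0,-0.14,0,0,0,1],[0.11,0.04,-0.16,0,0,0,1],[0.16,0.08,-0.16,0,0,0,1],[0.2,0.12,-0.16,0,0,0,1]]'
python3 -m jog '[[0.03,0.06,0,0,0,0,1],[0.03,0.12,0,0,0,0,1],[0.03,0.18,0,0,0,0,1],[0.03,0.24,0,0,0,0,1],[0.03,0.24,0,0,0,0,1],[0.03,0.24,0,0,0,0,1]]'
python3 - <<'E'
from h import *
im,d=optics.camera("top");cv2.imwrite("pics/t5.png",im)
a=ortho("top",im,.37,.70,-.35,-.1,.062,1500)
im,d=optics.camera("scene");cv2.imwrite("pics/s5.png",im);b=cv2.resize(im[150:300,280:420],(420,495),interpolation=cv2.INTER_CUBIC)
cv2.imwrite("pics/f5.png",np.hstack([cv2.resize(a,(375,495)),b]))
E
```

```text
time_s: 19.2
eef_pos: [0.3639, -0.1452, 0.1965]
eef_rot: [0.0, -0.091, 0.996, -0.0]
wrist_force: [-0.2, -0.0, 1.1]
opening: 1.004
grasp_force: 0.0
time_s: 19.95
eef_pos: [0.2921, 0.0849, 0.1964]
eef_rot: [0.0, -0.093, 0.996, -0.0]
wrist_force: [0.0, -0.5, -0.1]
opening: 0.999
grasp_force: 0.0
```

View pics/f5.png

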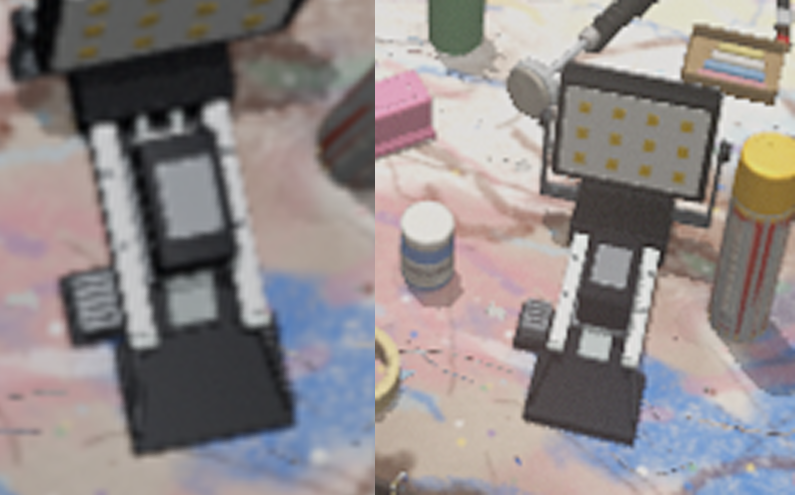

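The pack is home: its front is at about x 0.611 (left half, row 135), with the steel tooth showing behind it at (192,300) and the paddle up. The jar is upright.

```bash
python3 -c "
from bench import workorder
print(workorder.hand_in())"
```

```text
the job is handed in; nothing more can be done
None
```

I handed the job in at about 20 s of the 72 s limit: the final pictures show the pack home in the work light's rail with the catch up behind it, and the jar upright on the bare bench; the verdict itself was not shown to me.

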